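Pack a fittings order into the bin

TASK

Pack this order: lay the spanner and the T-handled valve in the empty black bin without dropping them, and then carry the tray over and tip its three brass couplings in with them, without the gripper touching the couplings. All of it must lie inside the bin, below the rim; finally set the empty tray back down level on its rubber mat, and leave the other things on the bench where they are.

Things in the scene. Friction and masses are not known exactly. Their poses are not given: they have to be found in the camera images.
- bin: (All sizes here in mm.) Open black plastic bin, fixed to the bench, 270 (x) x 210 (y) x 85 high outside, walls and floor 5 thick, so 260 x 200 inside. Origin at the centre of its underside, z up. It starts empty.
- mat: Black rubber mat, fixed, 220 (x) x 190 (y) x 4 thick; the tray's place. Origin at the centre of its underside.
- tray: Loose sheet-aluminium tray, 150 (x) x 140 (y), floor 4 thick, side and back walls 4 thick rising to 30 (back 32) above its underside; open (no wall) at the -x end, over which the couplings slide off. 0.2 kg empty. At the +x end a flat upright tab to grip: 8 thick in x, 60 wide in y, its middle at x = +79, top at 86 above the underside. Origin at the centre of the underside.
- tray_tab (a point): Point to grip on the tray's upright tab (8 thick along tray x, 60 wide along y): middle of the tab, 70 above the tray's underside, 16 below the tab's top. Axes as the tray's.
- tray_lip (a point): Middle of the tray's open edge (-x end), on the floor surface.
- spanner: Plain steel spanner lying flat, about 190 long in x, shank 15 wide (y) and 10 thick, open jaw (40 wide) at +x, ring end (30 across) at -x. Origin under the middle of the shank; centre of mass within 15 mm of it.
- spanner_jaw (a point): Point in the spanner's jaw end, 85 mm from its origin along +x.
- spanner_ring (a point): Point in the spanner's ring end, 78 mm from its origin along -x.
- valve: Brass ball valve standing on the bench, body 88 (x) x 36 (y) x 36 high, with a steel T handle on top of a short stem: bar 60 long in x, 12 thick in y, from 46 to 70 above the underside. About 0.28 kg. Origin at the centre of the underside.
- valve_grip (a point): Middle of the valve's T handle, 58 above its underside; grip across y.
- coupling0_mid (a point): Centre of brass hexagonal coupling 0: 60 long (x), 34 across flats, 39 across corners, about 0.1 kg; starts lying in the tray, length along tray x, side by side, its centre 21 above the tray's underside. x along its length.
- coupling1_mid (a point): Centre of brass hexagonal coupling 1: 60 long (x), 34 across flats, 39 across corners, about 0.1 kg; starts lying in the tray, length along tray x, side by side, its centre 21 above the tray's underside. x along its length.
- coupling2_mid (a point): Centre of brass hexagonal coupling 2: 60 long (x), 34 across flats, 39 across corners, about 0.1 kg; starts lying in the tray, length along tray x, side by side, its centre 21 above the tray's underside. x along its length.
- elbow: Bystander: brass pipe elbow, arms 60 long, 36 high. Origin under its corner.
- screwdriver: Bystander: screwdriver lying down, about 200 long. Origin under it.
- tape_roll: Bystander: paper-coloured tape roll lying flat, 90 across, 25 high. Origin under its centre.
- spray_can: Bystander: white spray can, 60 across, 150 high. Origin under its centre.
- jar: Bystander: pale jar, 70 across, 90 high. Origin under its centre.
- coupling0: The same coupling as point coupling0_mid; this origin is in the middle of its underside as it lies in the tray.
- coupling1: The same coupling as point coupling1_mid; this origin is in the middle of its underside as it lies in the tray.
- coupling2: The same coupling as point coupling2_mid; this origin is in the middle of its underside as it lies in the tray.
Things that resemble listed ones, but are neither listed nor needed, are in the scene too. What is shaped like the coupling0 but orange is not meant.

How it is judged:
On the way, in this order (a step that is already met when the one before it is completed fails the run):
1. spanner and valve lie in the bin, the couplings still in the tray (x of spanner_jaw in the frame of bin between -0.13 and 0.13 m and y of spanner_jaw in the frame of bin between -0.1 and 0.1 m and z of each of spanner_jaw, spanner_ring, valve_grip in the frame of bin below 0.085 m and x of spanner_ring in the frame of bin between -0.13 and 0.13 m and y of spanner_ring in the frame of bin between -0.1 and 0.1 m and x of valve_grip in the frame of bin between -0.13 and 0.13 m and y of valve_grip in the frame of bin between -0.1 and 0.1 m and horizontal distance between each of coupling0_mid, coupling1_mid, coupling2_mid and tray below 0.085 m and z of each of coupling0_mid, coupling1_mid, coupling2_mid in the frame of tray below 0.04 m), for 0.2 s.
2. all three couplings are in the bin too (x of spanner_jaw in the frame of bin between -0.13 and 0.13 m and y of spanner_jaw in the frame of bin between -0.1 and 0.1 m and z of each of spanner_jaw, spanner_ring, valve_grip, coupling0_mid, coupling1_mid, coupling2_mid in the frame of bin below 0.085 m and x of spanner_ring in the frame of bin between -0.13 and 0.13 m and y of spanner_ring in the frame of bin between -0.1 and 0.1 m and x of valve_grip in the frame of bin between -0.13 and 0.13 m and y of valve_grip in the frame of bin between -0.1 and 0.1 m and x of coupling0_mid in the frame of bin between -0.13 and 0.13 m and y of coupling0_mid in the frame of bin between -0.1 and 0.1 m and x of coupling1_mid in the frame of bin between -0.13 and 0.13 m and y of coupling1_mid in the frame of bin between -0.1 and 0.1 m and x of coupling2_mid in the frame of bin between -0.13 and 0.13 m and y of coupling2_mid in the frame of bin between -0.1 and 0.1 m), for 0.2 s.
At the end, for the whole second after the job is handed in: The spanner (both ends), the valve's handle and the centres of all three couplings are within the bin's inner walls and below its rim; the tray stands level (within 4.5 degrees) on the mat, its centre within 60 mm of the mat's centre; all at rest (all of step 2 and horizontal distance between tray and mat below 0.06 m and angle between tray's own z axis and vertical below 0.08 rad and z of tray in the frame of mat below 0.01 m and linear speed of each of coupling0, coupling1, coupling2, spanner, valve, tray below 0.02 m/s); the robot touches nothing.
It fails at once if the gripper touches a coupling (over 1.5 N) (contact force between the fingers and coupling0 above 1.5 N or contact force between the fingers and coupling1 above 1.5 N or contact force between the fingers and coupling2 above 1.5 N).
It fails at once if the spanner or valve is dropped (falls faster than 1.2 m/s near the bench or bin) ((linear speed of spanner above 1.2 m/s and height (world z) of spanner below 0.1 m) or (linear speed of valve above 1.2 m/s and height (world z) of valve below 0.1 m)).
It fails at once if a bystander is moved by more than 30 mm (distance of any of elbow, screwdriver, tape_roll, spray_can, jar from where it was at the start of the episode above 0.03 m).
It also fails if it takes over 72 s, if anything falls off the work surface, if the arm or the gripper's body presses on something with over 40 N, if the wrist force passes 120 N, or if a joint passes its speed limit or range.

ROBOT

A 6-joint arm with a two-finger parallel gripper is mounted at the origin on the work surface. World frame = base frame: x ahead of the robot, y to its left, z up, the work surface at z = 0. Lengths are in m, angles in rad, forces in N, time in s.
With the tool pointing down it reaches from about 0.25 to 0.775 m from the base axis. Payload 4 kg.
Tool frame: the origin (TCP) lies at the centre of the arm's flange, where the gripper is bolted on; the fingertips stand 199 mm ahead of it and the grasp point (between the pads) lies 180 mm ahead of it (robot.tcp_to_tips is the z of the fingertips in the tool frame, in m); z points along the fingers, y is the line along which they close (so a half turn about z gives the same grasp; the last joint's range is limited). The gripper opens to 94 mm and grips with 3 to 60 N. Pads are 16 mm wide; open, the fingers measure 119 mm over their backs; the gripper's body (75 mm by 177 mm) begins 78 mm behind the grasp point.
Start: joints at [1.072, 0.087, 1.371, -0, 1.684, -0.103], TCP at [0.212, 0.507, 0.405] pointing down, gripper open.
Joint ranges: [-3.1, 3.1], [-0.76, 2.03], [0.27, 2.55], [-1.08, 4.22], [0.17, 2.65], [-2.57, 2.57]. Speed limits (rad/s): [2.79, 2.79, 3.14, 3.14, 3.14, 3.14].

INTERFACE

Orientations are given as [roll, pitch, yaw] about the fixed x, y, z axes, in that order (R = Rz(yaw) Ry(pitch) Rx(roll)).
In Python, from bench import robot gives the robot as it stands.
- The arm moves only by the tool play_rows, never from a script. Its arguments are lists of equal length, an entry for each row: "translation": the shift along the tool's x, y, z scaled (see below), a list of three; "twist": the turn, a rotation vector about the tool's x, y, z scaled (see below), a list of three; "gripper": the opening, from -1 (shut) to 1 (fully open). A call has 1 to 8 rows; each row shifts and turns the commanded pose from where the row before left it, along the tool's axes as they then stand; what a row does not reach is not made up. The controller multiplies each number of a shift by 0.04 m and each number of a turn by 0.1 rad. A row lasts 1/10 s, in which the tool goes at most 50 mm and 8.59 degrees, less where a joint would pass 70% of its speed; a pose out of reach is approached as far as the arm can. A call with a number of a shift or a turn outside -1 to 1 is refused whole. A call with a gripper value outside its range is refused whole. The fingers move at their own pace and stop on an object; the grip force is fixed at half the most. Time passes only in rows, so rows that do not move let the fingers close. It gives the time, the measured TCP pose, the force, the opening and the grip force at its end, in the units of the state.
- robot.get_obs(): the state, without advancing time (a new reading comes with each control period).
- robot.snapshot(name): name is "scene" or "top"; returns the picture (400x640x3 uint8, red, green, blue); there is no depth.
- robot.camera_model(name): a dict with "camera_matrix" (3x3 intrinsics, pixels), "k1" (the pictures are not rectified: a ray, as slopes to the right and down, at radius r is drawn at 1 + k1 r^2 times it, then the intrinsics apply), "rvec" (rotation vector, rad) and "tvec" (3), from world to camera coordinates, as OpenCV has them. Camera axes: x right, y down, z forward; pixel columns grow to the right and rows downward; lengths in m; the calibration is good to about 2 mm. A picture is of the moment at which its call begins. camera_model takes no time and is no camera call.
- robot.close_job(): hands the job in; it is judged then, once.
Trained networks look in the newest picture that a camera, given by its name, has taken for a name from the list of things; names that differ only in an ending like _2 or _b are one class to them, and where a whole thing is asked for, a point or a joint stands for the part that bears it (a point fixed in the world has none). Each returns a list of dicts, best first, with "score" (0 to 1); they miss things now and then, are a little off and sometimes report something else, mostly with a low value. They report only what shows in the picture. A call takes as long as a camera call. They do not tell look-alikes from the thing itself.
- robot.recognise(name, camera): "centre" ([x, y, z] in m, in world coordinates, good to about 4 mm: the middle of the surface that is visible of it).
- robot.spot_point(name, camera): "centre" ([x, y, z] in m, in world coordinates, good to about 4 mm: a listed point, or the origin of a listed thing).
The state is a dict: "time": time; "joint_positions": joint angles; "qvel": joint speeds; "joint_torque": joint torques, N m; "tool_pos": TCP position; "ee_rot": TCP orientation; "wrist_force": force on the tool from outside, world axes, zero at the start; "wrist_torque": the same for the moment, N m; "width": finger opening in m; "finger_force": force on a finger pad.
Only numpy, scipy, OpenCV 4.12 (cv2) and the standard library are available. Lean on these libraries where they do the work, as an engineer would, in place of code of your own. Each camera call takes 0.05 s, during which the arm holds its last target. There are 200 camera calls.

## Working session

There is one attempt and no reset: what is moved stays moved. The work goes in short steps, Python scripts to look and compute and a tool call to move; the robot and the scene stay as the last step left them, time stands still between calls to the robot, and variables do not carry over. Pictures are saved under pics/ and viewed, at most 14 in all, crops included, and the job is handed in when it is done.

Besides the shell and the picture viewer there is one more tool, called as a command line: name --argument value ..., lists and objects as JSON in quotes. play_rows: Moves the arm, as the interface text tells. Its arguments: {"type":"object","properties":{"translation":{"type":"array","items":{"type":"array","items":{"type":"number","minimum":-1,"maximum":1}}},"twist":{"type":"array","items":{"type":"array","items":{"type":"number","minimum":-1,"maximum":1}}},"gripper":{"type":"array","items":{"type":"number"}}},"required":["translation","twist","gripper"]}

```bash
mkdir -p pics; ls; cat > look.py <<'E'
from bench import robot
import cv2, numpy as np
def snap(c,f):
    im=robot.snapshot(c); cv2.imwrite('pics/'+f,im[:,:,::-1]); return im
def px(c,P):
    m=robot.camera_model(c); R,_=cv2.Rodrigues(np.array(m['rvec'],float))
    p=R@np.array(P,float)+np.array(m['tvec'],float).ravel(); s=p[:2]/p[2]; s=s*(1+m['k1']*(s@s))
    K=np.array(m['camera_matrix']); return (K[:2,:2]@s+K[:2,2]).round(0)
def ray(c,uv,z):
    m=robot.camera_model(c); R,_=cv2.Rodrigues(np.array(m['rvec'],float)); K=np.array(m['camera_matrix'])
    d=(np.array(uv,float)-K[:2,2])/np.diag(K)[:2]; s=d.copy()
    for _ in range(20): s=d/(1+m['k1']*(s@s))
    w=R.T@np.array([s[0],s[1],1]); o=-R.T@np.array(m['tvec'],float).ravel()
    return (o+w*(z-o[2])/w[2]).round(4)
E
python3 - <<'E'
from look import *
snap('scene','s1.png');snap('top','t1.png')
for n in 'bin mat tray tray_tab tray_lip spanner spanner_jaw spanner_ring valve valve_grip coupling0_mid elbow screwdriver tape_roll spray_can jar'.split():
    for r in robot.spot_point(n,'top')[:4]: print(n,np.round(r['centre'],3),round(r['score'],2),px('top',r['centre']))
print(robot.get_obs())
E
```

```text
pics
bin [ 0.487 -0.01   0.   ] 0.81 [335. 224.]
bin [0.473 0.332 0.005] 0.53 [212. 226.]
mat [0.641 0.481 0.002] 0.24 [163. 166.]
tray [0.491 0.291 0.005] 0.86 [227. 220.]
tray_tab [0.567 0.285 0.075] 0.75 [225. 189.]
tray_lip [0.412 0.3   0.008] 0.89 [222. 248.]
tray_lip [ 0.479 -0.375  0.061] 0.16 [471. 228.]
spanner [ 0.552 -0.268  0.001] 0.72 [425. 203.]
spanner_jaw [ 0.638 -0.293  0.006] 0.6 [434. 174.]
spanner_jaw [ 0.474 -0.371 -0.002] 0.55 [461. 232.]
spanner_ring [0.567 0.29  0.074] 0.69 [223. 189.]
spanner_ring [ 0.483 -0.244  0.005] 0.57 [418. 227.]
valve [ 0.479 -0.373 -0.004] 0.87 [461. 230.]
valve [ 0.675 -0.35  -0.003] 0.67 [451. 163.]
valve_grip [ 0.479 -0.378  0.061] 0.84 [472. 228.]
valve_grip [ 0.634 -0.292  0.005] 0.61 [433. 175.]
coupling0_mid [0.467 0.253 0.026] 0.91 [238. 229.]
coupling0_mid [0.416 0.495 0.017] 0.69 [150. 245.]
coupling0_mid [0.297 0.266 0.018] 0.66 [231. 292.]
coupling0_mid [0.471 0.249 0.006] 0.51 [241. 227.]
elbow [ 0.676 -0.351  0.001] 0.82 [452. 162.]
elbow [ 0.485 -0.244  0.005] 0.72 [418. 227.]
elbow [ 0.484 -0.013 -0.001] 0.53 [335. 22
[... 423 characters left out ...]
itions': array([ 1.07188259e+00,  8.71841902e-02,  1.37067076e+00, -1.10508500e-05,
        1.68359539e+00, -1.03108599e-01]), 'qvel': array([ 1.41932654e-04,  2.42695112e-05, -5.46342226e-04,  7.88455678e-04,
       -1.74496508e-04, -6.42496695e-04]), 'joint_torque': array([ 1.41876109e-03, -3.40024960e+01, -3.02603173e+01,  7.19331088e-02,
        2.33016943e-02,  1.52214693e-05]), 'tool_pos': array([0.21206445, 0.50747535, 0.40472938]), 'ee_rot': array([3.14145223e+00, 2.55696827e-05, 2.74578627e+00]), 'wrist_force': array([-4.88849935e-04, -8.59828914e-01, -5.97901877e-01]), 'wrist_torque': array([-0.02335267,  0.07066917,  0.012559  ]), 'finger_force': 0.0, 'width': 0.09401592099862516}
```

View pics/t1.png

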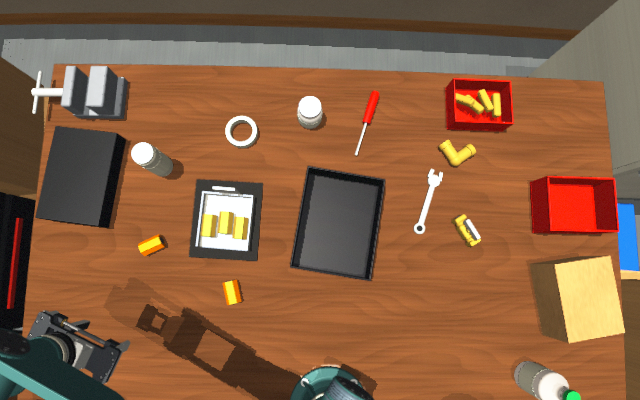

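View pics/s1.png

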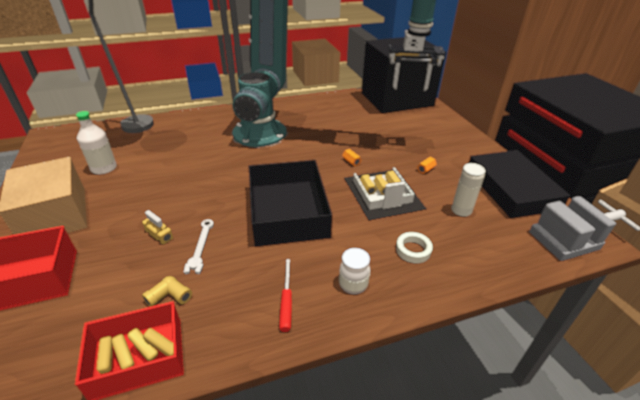

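Top view: the spanner is at (428,200), the real valve with the T handle at (467,230), and the tray on its mat at (226,220). The empty black bin is at (338,223). 
Possible mix-ups:
- **Bin:** solid black block (80,177), red bins (480,103) and (575,205).
- **Valve:** elbow (457,152).
- **Couplings:** orange ones at (151,245) and (232,292), and yellow bars in the red bin.

I choose by the description and check in a close crop.

```bash
python3 - <<'E'
from look import *
im=cv2.imread('pics/t1.png')
cv2.imwrite('pics/cA.png',cv2.resize(im[150:290,185:395],None,fx=3.8,fy=3.8,interpolation=cv2.INTER_CUBIC))
cv2.imwrite('pics/cB.png',cv2.resize(im[155:255,405:495],None,fx=6,fy=6,interpolation=cv2.INTER_CUBIC))
for n in 'bin mat tray tray_tab tray_lip spanner spanner_jaw spanner_ring valve valve_grip'.split():
    for r in robot.spot_point(n,'scene')[:2]: print(n,np.round(r['centre'],3),round(r['score'],2),px('top',r['centre']))
E
```

```text
bin [ 0.486 -0.013  0.   ] 0.98 [335. 225.]
tray [ 0.475 -0.377  0.06 ] 0.71 [472. 230.]
tray [0.484 0.293 0.013] 0.53 [225. 222.]
tray_tab [0.566 0.285 0.073] 0.92 [225. 189.]
tray_tab [0.49  0.291 0.021] 0.71 [225. 220.]
tray_lip [0.413 0.296 0.008] 0.7 [223. 248.]
spanner [ 0.556 -0.268  0.   ] 0.63 [425. 202.]
spanner_jaw [ 0.631 -0.296  0.008] 0.61 [435. 176.]
spanner_jaw [ 0.476 -0.378  0.061] 0.4 [472. 229.]
spanner_ring [ 0.48  -0.25   0.004] 0.72 [420. 228.]
spanner_ring [0.47  0.253 0.021] 0.19 [239. 227.]
valve [0.476 0.33  0.005] 0.58 [212. 225.]
valve_grip [0.746 0.26  0.   ] 0.67 [242. 132.]
valve_grip [ 0.476 -0.379  0.061] 0.62 [473. 230.]
```

View pics/cA.png

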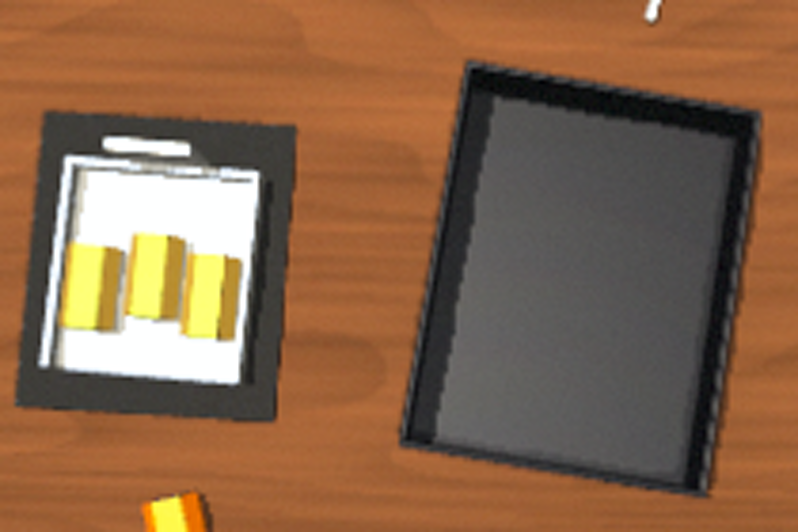

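View pics/cB.png

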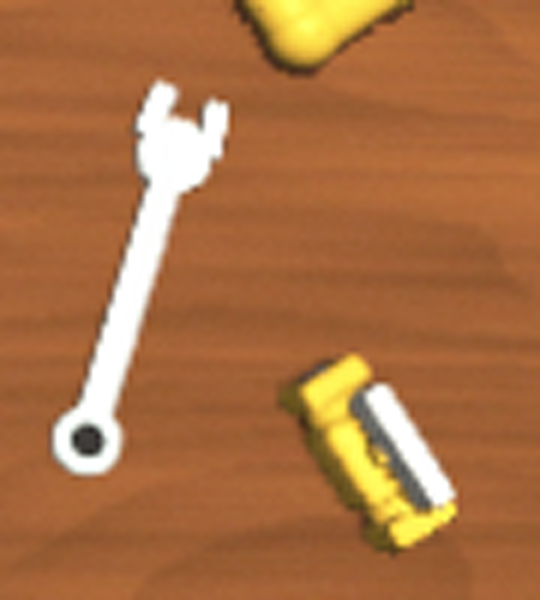

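Crop A shows the empty bin with rim corners at about (468,62), (760,112), (705,495) and (402,445), plus the tray with three brass couplings and its tab at (147,147). Crop B shows the spanner ring at (88,440), its jaw at (178,152), and the valve's T-bar from (377,388) to (443,500).

```bash
python3 - <<'E'
from look import *
A=lambda u,v,z: ray('top',(u/3.8+185-.4,v/3.8+150-.4),z)
B=lambda u,v,z: ray('top',(u/6+405-.4,v/6+155-.4),z)
c=np.array([A(468,62,.085),A(760,112,.085),A(705,495,.085),A(402,445,.085)])
print(c,c.mean(0))
r=cv2.minAreaRect(c[:,:2].astype(np.float32)*1000);print(r)
yaw=lambda a,b:np.arctan2(*(b-a)[[1,0]])
print('bin yaws',yaw(c[3],c[0]),yaw(c[2],c[1]),yaw(c[0],c[1])+np.pi/2,yaw(c[3],c[2])+np.pi/2)
t=[A(103,143,.086),A(190,150,.086)];print('tab',t,yaw(*t)+np.pi/2)
l=[A(50,371,.004),A(240,384,.004)];print('lip',l,yaw(*l)+np.pi/2,np.mean(l,0))
m=np.array([A(45,112,.004),A(297,127,.004),A(275,420,.004),A(16,405,.004)]);print('mat',m.mean(0),yaw(m[3],m[0]),yaw(m[2],m[1]))
s=[B(88,440,.01),B(178,152,.01)];print('span',s,yaw(*s))
v=[B(377,388,.07),B(443,500,.07)];print('bar',v,np.mean(v,0),yaw(*v))
E
```

```text
[[ 0.6323  0.0689  0.085 ]
 [ 0.6024 -0.1351  0.085 ]
 [ 0.3394 -0.0975  0.085 ]
 [ 0.3684  0.1067  0.085 ]] [ 0.485625 -0.01425   0.085   ]
((485.7281494140625, -14.282546997070312), (206.24884033203125, 266.5934753417969), 81.84862518310547)
bin yaws -0.1422683876728744 -0.14200351686289078 -0.14553240452673766 -0.14107423526160567
tab [array([0.5685, 0.3183, 0.086 ]), array([0.5652, 0.2582, 0.086 ])] -0.05485340350127177
lip [array([0.4136, 0.3673, 0.004 ]), array([0.4078, 0.2286, 0.004 ])] -0.04179252211911666 [0.4107  0.29795 0.004  ]
mat [0.493625 0.292675 0.004   ] -0.035518051663739565 -0.03424586536205156
span [array([ 0.4813, -0.2475,  0.01  ]), array([ 0.6195, -0.2931,  0.01  ])] -0.3187084081968182
bar [array([ 0.5023, -0.3617,  0.07  ]), array([ 0.453 , -0.3904,  0.07  ])] [ 0.47765 -0.37605  0.07   ] -2.6144014856908235
```

```bash
cat > plan.py <<'E'
from bench import robot
import numpy as np, sys
from scipy.spatial.transform import Rotation as Ro
def cur():
    o=robot.get_obs(); return np.array(o['tool_pos']), Ro.from_euler('xyz',o['ee_rot'])
def down(yaw,th=0):  # th: tilt so that tool points outward (heading = yaw-90deg)
    h=yaw-np.pi/2
    return Ro.from_rotvec(-th*np.array([-np.sin(h),np.cos(h),0]))*Ro.from_euler('xyz',[np.pi,0,yaw])
def plan(pos,R,n=None):
    p,C=cur(); pos=np.array(pos,float); w=(C.inv()*R).as_rotvec(); d=pos-p
    n=n or int(max(np.ceil(np.linalg.norm(d)/.045),np.ceil(np.linalg.norm(w)/.1),np.ceil(np.abs(C.inv().apply(d)).max()/.0395),1))
    print('n',n,'dist',np.linalg.norm(d).round(4),'twist/row',(w/n/.1).round(2).tolist())
    rows=[]
    for k in range(n):
        rows.append((C*Ro.from_rotvec(w*k/n)).inv().apply(d/n)/.04)
    rows=np.array(rows).round(2)
    print('trans',rows[:1].tolist() if np.ptp(rows,0).max()<.03 else rows.tolist())
    return n
E
python3 - <<'E'
from plan import *
p,C=cur(); plan(p,down(2.823))
import plan as P
P.cur=lambda:(p,down(2.823)); plan([.555,-.271,.30],down(2.823))
E
```

```text
n 1 dist 0.0 twist/row [0.0, 0.0, -0.77]
trans [[0.0, 0.0, 0.0]]
n 20 dist 0.8571 twist/row [0.0, 0.0, 0.0]
trans [[-0.71, -0.79, 0.13]]
```

play_rows --translation '[[0, 0, 0], [-0.71, -0.79, 0.05], [-0.71, -0.79, 0.05], [-0.71, -0.79, 0.05], [-0.71, -0.79, 0.05], [-0.71, -0.79, 0.05], [-0.71, -0.79, 0.05], [-0.71, -0.79, 0.05]]' --twist '[[0, 0, -0.77], [0, 0, 0], [0, 0, 0], [0, 0, 0], [0, 0, 0], [0, 0, 0], [0, 0, 0], [0, 0, 0]]' --gripper '[0.2, 0.2, 0.2, 0.2, 0.2, 0.2, 0.2, 0.2]'

```text
time: 2.2
tool_pos: [0.3317, 0.2335, 0.3908]
ee_rot: [3.141, 0.001, 2.823]
wrist_force: [-0.2, 0.9, 0.4]
width: 0.0563
finger_force: 0.0
```

play_rows --translation '[[-0.71, -0.79, 0.1], [-0.71, -0.79, 0.1], [-0.71, -0.79, 0.1], [-0.71, -0.79, 0.1], [-0.71, -0.79, 0.1], [-0.71, -0.79, 0.1], [-0.71, -0.79, 0.1], [-0.71, -0.79, 0.1]]' --twist '[[0, 0, 0], [0, 0, 0], [0, 0, 0], [0, 0, 0], [0, 0, 0], [0, 0, 0], [0, 0, 0], [0, 0, 0]]' --gripper '[0.2, 0.2, 0.2, 0.2, 0.2, 0.2, 0.2, 0.2]'

```text
time: 3.0
tool_pos: [0.4684, -0.078, 0.3588]
ee_rot: [3.141, 0.001, 2.822]
wrist_force: [0.3, 0.4, -0.3]
width: 0.0564
finger_force: 0.0
```

```bash
python3 - <<'E'
from plan import *
print(cur()[0],cur()[1].as_euler('xyz'));plan([.555,-.271,.28],down(2.823))
E
```

```text
[ 0.46835629 -0.07797945  0.35875409] [3.14122532e+00 8.13037366e-04 2.82232761e+00]
n 6 dist 0.2258 twist/row [0.0, 0.0, -0.0]
trans [[-0.59, -0.65, 0.33]]
```

play_rows --translation '[[-0.59, -0.65, 0.33], [-0.59, -0.65, 0.33], [-0.59, -0.65, 0.33], [-0.59, -0.65, 0.33], [-0.5, -0.55, 0.3], [-0.3, -0.35, 0.2], [0, 0, 0.1]]' --twist '[[0, 0, 0], [0, 0, 0], [0, 0, 0], [0, 0, 0], [0, 0, 0], [0, 0, 0], [0, 0, 0]]' --gripper '[0.2, 0.2, 0.2, 0.2, 0.2, 0.2, 0.2]'

```text
time: 3.7
tool_pos: [0.5444, -0.2507, 0.2803]
ee_rot: [-3.142, -0.002, 2.82]
wrist_force: [-1.1, 0.7, -0.5]
width: 0.0567
finger_force: 0.0
```

```bash
python3 - <<'E'
from plan import *
from look import *
print(cur()[0],cur()[1].as_euler('xyz'));plan([.555,-.271,.202],down(2.823))
im=snap('top','t2.png')
cv2.imwrite('pics/c2.png',cv2.resize(im[145:265,395:505,::-1],None,fx=5,fy=5,interpolation=cv2.INTER_CUBIC))
for n in ['spanner','spanner_jaw','spanner_ring']:
  for r in robot.spot_point(n,'top')[:2]: print(n,np.round(r['centre'],3),round(r['score'],2))
E
```

```text
[ 0.54437282 -0.25071468  0.28027803] [-3.14155163e+00 -1.61510333e-03  2.82022745e+00]
n 2 dist 0.0816 twist/row [-0.0, -0.01, -0.01]
trans [[-0.21, -0.2, 0.98]]
spanner [ 0.553 -0.268  0.002] 0.67
spanner [0.483 0.293 0.006] 0.21
spanner_jaw [ 0.635 -0.292  0.006] 0.61
spanner_jaw [ 0.74   0.26  -0.004] 0.29
spanner_ring [ 0.483 -0.243  0.005] 0.52
spanner_ring [0.57  0.287 0.075] 0.25
```

View pics/c2.png

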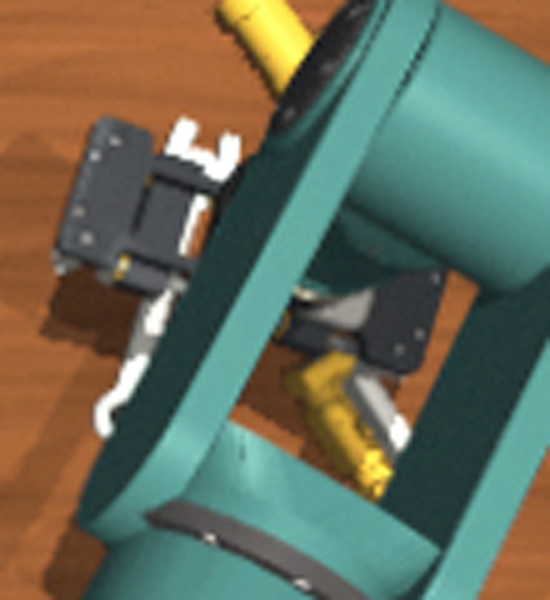

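The gripper (left jaw block at (105,190), right at (400,320)) sits over the spanner shank at about (160,300). It clears the valve handle at (380,410). I'll shift the remaining few mm and go down.

play_rows --translation '[[-0.42, -0.4, 0], [0, 0, 0.6], [0, 0, 0.6], [0, 0, 0.5], [0, 0, 0.27], [0, 0, 0], [0, 0, 0]]' --twist '[[0, 0, 0], [0, 0, 0], [0, 0, 0], [0, 0, 0], [0, 0, 0], [0, 0, 0], [0, 0, 0]]' --gripper '[0.2, 0.2, 0.2, 0.2, 0.2, 0.2, 0.2]'

```text
time: 4.6
tool_pos: [0.5555, -0.2688, 0.2043]
ee_rot: [-3.141, 0.002, 2.823]
wrist_force: [0.3, -0.2, -0.4]
width: 0.0564
finger_force: 0.0
```

play_rows --translation '[[0, 0, 0], [0, 0, 0], [0, 0, 0], [0, 0, 0], [0, 0, 0]]' --twist '[[0, 0, 0], [0, 0, 0], [0, 0, 0], [0, 0, 0], [0, 0, 0]]' --gripper '[-1, -1, -1, -1, -1]'

```text
time: 5.1
tool_pos: [0.5551, -0.2692, 0.2032]
ee_rot: [3.142, 0.0, 2.823]
wrist_force: [0.4, 0.9, -0.2]
width: 0.0198
finger_force: 0.0
```

play_rows --translation '[[0, 0, 0.03], [0, 0, 0], [0, 0, 0], [0, 0, 0]]' --twist '[[0, 0, 0], [0, 0, 0], [0, 0, 0], [0, 0, 0]]' --gripper '[-1, -1, -1, -1]'

```text
time: 5.5
tool_pos: [0.5552, -0.2694, 0.2027]
ee_rot: [-3.141, 0.001, 2.823]
wrist_force: [-2.3, -0.1, 5.4]
width: 0.0144
finger_force: 30.0
```

play_rows --translation '[[0, 0, -0.2], [0, 0, -0.5], [0, 0, -0.8], [0, 0, -1], [0, 0, -1], [0, 0, -0.5]]' --twist '[[0, 0, 0], [0, 0, 0], [0, 0, 0], [0, 0, 0], [0, 0, 0], [0, 0, 0]]' --gripper '[-1, -1, -1, -1, -1, -1]'

```text
time: 6.1
tool_pos: [0.5554, -0.2692, 0.3659]
ee_rot: [-3.141, 0.005, 2.823]
wrist_force: [1.0, 0.3, -0.7]
width: 0.0142
finger_force: 30.0
```

```bash
python3 - <<'E'
from plan import *
import plan as P
c=np.array([.486,-.0135]); y=-.142
M=np.array([[np.cos(y),-np.sin(y)],[np.sin(y),np.cos(y)]])
b=lambda u,v:c+M@[u,v]
t=b(0,-.068);print(t,cur()[0],cur()[1].as_euler('xyz'));p,C=cur()
plan([*t,.36],down(y+np.pi),8)
plan([*t,.36],down(y+np.pi))
E
```

```text
[ 0.47637642 -0.08081558] [ 0.55544042 -0.26915296  0.36590817] [-3.14089004  0.00547031  2.82298355]
n 8 dist 0.2043 twist/row [-0.0, 0.01, -0.22]
trans [[0.42, 0.48, 0.02], [0.41, 0.49, 0.02], [0.4, 0.5, 0.02], [0.39, 0.51, 0.02], [0.37, 0.52, 0.02], [0.36, 0.52, 0.02], [0.35, 0.53, 0.02], [0.34, 0.54, 0.02]]
n 5 dist 0.2043 twist/row [-0.0, 0.01, -0.35]
trans [[0.67, 0.77, 0.03], [0.64, 0.79, 0.03], [0.61, 0.82, 0.03], [0.59, 0.84, 0.03], [0.56, 0.86, 0.03]]
```

play_rows --translation '[[0.42, 0.52, 0.1], [0.41, 0.53, 0.1], [0.4, 0.54, 0.1], [0.39, 0.55, 0.1], [0.37, 0.56, 0.1], [0.36, 0.56, 0.1], [0.35, 0.57, 0.1], [0.34, 0.58, 0.1]]' --twist '[[0, 0, -0.22], [0, 0, -0.22], [0, 0, -0.22], [0, 0, -0.22], [0, 0, -0.22], [0, 0, -0.22], [0, 0, -0.22], [0, 0, -0.22]]' --gripper '[-1, -1, -1, -1, -1, -1, -1, -1]'

```text
time: 6.9
tool_pos: [0.4785, -0.0674, 0.329]
ee_rot: [3.141, -0.001, 3.0]
wrist_force: [0.3, 0.6, -1.1]
width: 0.0141
finger_force: 30.0
```

play_rows --translation '[[0, 0, 0.3], [0, 0, 0.3]]' --twist '[[0, 0, 0], [0, 0, 0]]' --gripper '[-1, -1]'

```text
time: 7.1
tool_pos: [0.4791, -0.0682, 0.3051]
ee_rot: [-3.141, 0.0, 3.0]
wrist_force: [1.0, 0.5, -1.8]
width: 0.0147
finger_force: 30.0
```

```bash
python3 - <<'E'
from plan import *
from look import *
p=cur()[0];print(p,cur()[1].as_euler('xyz'))
plan([.4782,-.0679,p[2]],down(3.0),2)
im=snap('scene','s2.png')
cv2.imwrite('pics/c3.png',cv2.resize(im[100:280,150:400,::-1],None,fx=3,fy=3,interpolation=cv2.INTER_CUBIC))
E
```

```text
[ 0.47910316 -0.06821898  0.3050736 ] [-3.14127543e+00  4.79514480e-04  2.99976951e+00]
n 2 dist 0.001 twist/row [-0.0, 0.0, -0.0]
trans [[0.01, 0.0, -0.0]]
```

View pics/c3.png

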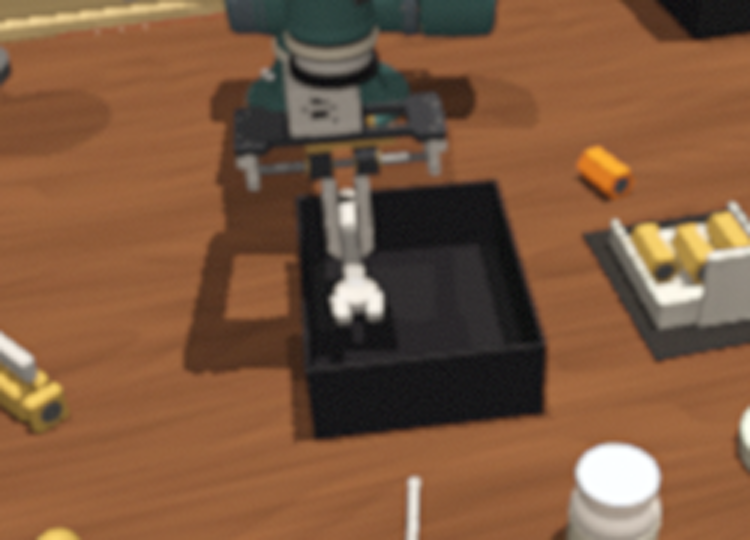

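The spanner hangs level inside the bin outline (jaw at (357,300), rim clear on all sides). I'll lower it to the floor.

play_rows --translation '[[0, 0, 0.5], [0, 0, 0.6], [0, 0, 0.6], [0, 0, 0.4], [0, 0, 0.2], [0, 0, 0.07], [0, 0, 0]]' --twist '[[0, 0, 0], [0, 0, 0], [0, 0, 0], [0, 0, 0], [0, 0, 0], [0, 0, 0], [0, 0, 0]]' --gripper '[-1, -1, -1, -1, -1, -1, -1]'

```text
time: 7.85
tool_pos: [0.4795, -0.069, 0.211]
ee_rot: [3.142, -0.0, 2.998]
wrist_force: [0.0, -1.2, -1.3]
width: 0.0147
finger_force: 30.0
```

play_rows --translation '[[0, 0, 0], [0, 0, 0], [0, 0, 0], [0, 0, 0]]' --twist '[[0, 0, 0], [0, 0, 0], [0, 0, 0], [0, 0, 0]]' --gripper '[-0.35, -0.35, -0.35, -0.35]'

```text
time: 8.25
tool_pos: [0.4795, -0.0686, 0.2118]
ee_rot: [-3.142, 0.002, 2.999]
wrist_force: [0.1, -0.1, 0.3]
width: 0.0304
finger_force: 0.0
```

play_rows --translation '[[0, 0, -0.3], [0, 0, -0.7], [0, 0, -0.8], [0, 0, -0.8], [0, 0, -0.8], [0, 0, -0.4], [0, 0, 0], [0, 0, 0]]' --twist '[[0, 0, 0], [0, 0, 0], [0, 0, 0], [0, 0, 1], [0, 0, 1], [0, 0, 1], [0, 0, 1], [0, 0, 1]]' --gripper '[-0.35, -0.35, -0.35, -0.1, 0.2, 0.2, 0.2, 0.2]'

```text
time: 9.05
tool_pos: [0.4792, -0.0685, 0.3654]
ee_rot: [3.14, 0.003, 2.495]
wrist_force: [0.1, 0.8, -0.5]
width: 0.0563
finger_force: 0.0
```

```bash
python3 - <<'E'
from plan import *
from look import *
p=cur()[0];print(p,cur()[1].as_euler('xyz'))
plan([.4775,-.3765,.36],down(.527))
for n in ['spanner_jaw','spanner_ring']:
 for c in ['scene']:
  robot.snapshot(c)
  for r in robot.spot_point(n,c)[:1]: print(n,np.round(r['centre'],3),round(r['score'],2))
E
```

```text
[ 0.47918188 -0.06848494  0.36542449] [3.1401575  0.00331902 2.49479404]
n 20 dist 0.3081 twist/row [0.0, 0.0, 0.98]
trans [[-0.23, -0.31, 0.01], [-0.26, -0.28, 0.01], [-0.29, -0.26, 0.01], [-0.31, -0.23, 0.01], [-0.33, -0.2, 0.01], [-0.35, -0.16, 0.01], [-0.36, -0.13, 0.01], [-0.37, -0.09, 0.01], [-0.38, -0.05, 0.01], [-0.38, -0.02, 0.01], [-0.38, 0.02, 0.01], [-0.38, 0.06, 0.01], [-0.37, 0.1, 0.01], [-0.36, 0.13, 0.01], [-0.35, 0.17, 0.01], [-0.33, 0.2, 0.01], [-0.31, 0.23, 0.01], [-0.28, 0.26, 0.01], [-0.26, 0.29, 0.01], [-0.23, 0.31, 0.01]]
spanner_jaw [ 0.797  0.067 -0.002] 0.61
spanner_ring [ 0.403 -0.062  0.008] 0.68
```

play_rows --translation '[[-0.23, -0.31, 0], [-0.26, -0.28, 0], [-0.29, -0.26, 0], [-0.31, -0.23, 0], [-0.33, -0.2, 0], [-0.35, -0.16, 0], [-0.36, -0.13, 0], [-0.37, -0.09, 0]]' --twist '[[0, 0, 0.98], [0, 0, 0.98], [0, 0, 0.98], [0, 0, 0.98], [0, 0, 0.98], [0, 0, 0.98], [0, 0, 0.98], [0, 0, 0.98]]' --gripper '[0.2, 0.2, 0.2, 0.2, 0.2, 0.2, 0.2, 0.2]'

```text
time: 10.05
tool_pos: [0.4791, -0.1923, 0.3631]
ee_rot: [-3.141, -0.0, 1.713]
wrist_force: [-0.0, 0.3, -0.8]
width: 0.0563
finger_force: 0.0
```

play_rows --translation '[[-0.38, -0.05, 0], [-0.38, -0.02, 0], [-0.38, 0.02, 0], [-0.38, 0.06, 0], [-0.37, 0.1, 0], [-0.36, 0.13, 0], [-0.35, 0.17, 0], [-0.33, 0.2, 0]]' --twist '[[0, 0, 0.98], [0, 0, 0.98], [0, 0, 0.98], [0, 0, 0.98], [0, 0, 0.98], [0, 0, 0.98], [0, 0, 0.98], [0, 0, 0.98]]' --gripper '[0.2, 0.2, 0.2, 0.2, 0.2, 0.2, 0.2, 0.2]'

```text
time: 10.85
tool_pos: [0.4797, -0.3151, 0.363]
ee_rot: [-3.141, -0.0, 0.929]
wrist_force: [0.2, 0.0, -0.6]
width: 0.0566
finger_force: 0.0
```

play_rows --translation '[[-0.31, 0.23, 0], [-0.28, 0.26, 0], [-0.26, 0.29, 0], [-0.23, 0.31, 0], [0, 0, 0]]' --twist '[[0, 0, 0.98], [0, 0, 0.98], [0, 0, 0.98], [0, 0, 0.98], [0, 0, 0]]' --gripper '[0.2, 0.2, 0.2, 0.2, 0.2]'

```text
time: 11.35
tool_pos: [0.4797, -0.3776, 0.3626]
ee_rot: [-3.141, 0.001, 0.538]
wrist_force: [0.1, 0.2, -0.8]
width: 0.0562
finger_force: 0.0
```

```bash
python3 - <<'E'
from plan import *
from look import *
robot.snapshot('scene');robot.snapshot('top')
for c in ['scene','top']:
  for n in ['valve_grip','valve','spanner_jaw','spanner_ring']:
    for r in robot.spot_point(n,c)[:2]: print(c,n,np.round(r['centre'],3),round(r['score'],2))
p=cur()[0];print(p,cur()[1].as_euler('xyz'))
plan([.4775,-.3765,p[2]],down(.527),2)
E
```

```text
scene valve_grip [ 0.473 -0.378  0.061] 0.57
scene valve [ 0.477 -0.376  0.003] 0.62
scene valve [0.472 0.334 0.007] 0.28
scene spanner_jaw [ 0.561 -0.081  0.009] 0.67
scene spanner_ring [ 0.402 -0.062  0.01 ] 0.67
top valve_grip [ 0.478 -0.381  0.06 ] 0.7
top valve_grip [0.484 0.294 0.005] 0.6
top valve [ 0.478 -0.372 -0.003] 0.82
top spanner_jaw [ 0.562 -0.078  0.012] 0.98
top spanner_ring [ 0.404 -0.057  0.011] 0.78
[ 0.48006725 -0.37577536  0.36319315] [ 3.14149046e+00 -1.65246849e-04  5.39775604e-01]
n 2 dist 0.0027 twist/row [0.0, -0.0, 0.06]
trans [[-0.03, -0.01, -0.0]]
```

play_rows --translation '[[-0.06, -0.02, 0.4], [0, 0, 0.7], [0, 0, 0.7], [0, 0, 0.6], [0, 0, 0.45], [0, 0, 0.2], [0, 0, 0]]' --twist '[[0, 0, 0.12], [0, 0, 0], [0, 0, 0], [0, 0, 0], [0, 0, 0], [0, 0, 0], [0, 0, 0]]' --gripper '[0.2, 0.2, 0.2, 0.2, 0.2, 0.2, 0.2]'

```text
time: 12.55
tool_pos: [0.4772, -0.3764, 0.2397]
ee_rot: [-3.139, 0.001, 0.527]
wrist_force: [-0.6, -0.8, -0.0]
width: 0.0563
finger_force: 0.0
```

play_rows --translation '[[0, 0, 0], [0, 0, 0], [0, 0, 0], [0, 0, 0], [0, 0, 0], [0, 0, 0], [0, 0, 0], [0, 0, 0]]' --twist '[[0, 0, 0], [0, 0, 0], [0, 0, 0], [0, 0, 0], [0, 0, 0], [0, 0, 0], [0, 0, 0], [0, 0, 0]]' --gripper '[-1, -1, -1, -1, -1, -1, -1, -1]'

```text
time: 13.35
tool_pos: [0.4775, -0.3766, 0.2413]
ee_rot: [-3.141, -0.0, 0.527]
wrist_force: [-1.8, 1.2, 2.4]
width: 0.0143
finger_force: 30.0
```

play_rows --translation '[[0, 0, -0.2], [0, 0, -0.5], [0, 0, -0.8], [0, 0, -0.9], [0, 0, -0.9], [0, 0, -0.5], [0, 0, 0]]' --twist '[[0, 0, 0], [0, 0, 0], [0, 0, 0], [0, 0, 0], [0, 0, 0], [0, 0, 0], [0, 0, 0]]' --gripper '[-1, -1, -1, -1, -1, -1, -1]'

```text
time: 14.05
tool_pos: [0.4777, -0.3771, 0.3973]
ee_rot: [3.134, -0.002, 0.527]
wrist_force: [1.1, -0.2, -2.3]
width: 0.0141
finger_force: 30.0
```

```bash
cat >> plan.py <<'E'
yb=-.142
def b(u,v): 
    c,s=np.cos(yb),np.sin(yb); return np.array([.486+c*u-s*v,-.0135+s*u+c*v])
E
python3 - <<'E'
from plan import *
p=cur()[0];print(p,cur()[1].as_euler('xyz'),b(.085,.035))
plan([*b(.085,.035),p[2]],down(yb+np.pi/2),12)
E
```

```text
[ 0.47774246 -0.37705535  0.39731054] [ 3.13393438e+00 -2.21964835e-03  5.26707196e-01] [0.57509778 0.00911824]
n 12 dist 0.3983 twist/row [0.01, 0.0, -0.75]
trans [[0.58, -0.59, -0.0], [0.62, -0.55, -0.0], [0.66, -0.5, -0.0], [0.7, -0.45, -0.0], [0.73, -0.4, -0.0], [0.76, -0.34, -0.0], [0.78, -0.28, -0.0], [0.8, -0.22, -0.0], [0.81, -0.16, -0.0], [0.82, -0.1, -0.0], [0.83, -0.04, -0.0], [0.83, 0.02, -0.0]]
```

play_rows --translation '[[0.58, -0.59, 0], [0.62, -0.55, 0], [0.66, -0.5, 0], [0.7, -0.45, 0], [0.73, -0.4, 0], [0.76, -0.34, 0]]' --twist '[[0, 0, -0.75], [0, 0, -0.75], [0, 0, -0.75], [0, 0, -0.75], [0, 0, -0.75], [0, 0, -0.75]]' --gripper '[-1, -1, -1, -1, -1, -1]'

```text
time: 14.65
tool_pos: [0.526, -0.1822, 0.3902]
ee_rot: [-3.137, 0.001, 0.98]
wrist_force: [0.2, 0.1, -3.0]
width: 0.0143
finger_force: 30.0
```

play_rows --translation '[[0.78, -0.28, 0], [0.8, -0.22, 0], [0.81, -0.16, 0], [0.82, -0.1, 0], [0.83, -0.04, 0], [0.83, 0.02, 0], [0, 0, 0]]' --twist '[[0, 0, -0.75], [0, 0, -0.75], [0, 0, -0.75], [0, 0, -0.75], [0, 0, -0.75], [0, 0, -0.75], [0, 0, 0]]' --gripper '[-1, -1, -1, -1, -1, -1, -1]'

```text
time: 15.35
tool_pos: [0.575, 0.0129, 0.3901]
ee_rot: [-3.137, -0.002, 1.433]
wrist_force: [0.2, -0.5, -3.0]
width: 0.0143
finger_force: 30.0
```

```bash
python3 - <<'E'
from plan import *
from look import *
p=cur()[0];print(p,cur()[1].as_euler('xyz'))
plan([*b(.085,.035),p[2]],down(yb+np.pi/2),2)
im=snap('scene','s3.png')
cv2.imwrite('pics/c4.png',cv2.resize(im[80:280,150:400,::-1],None,fx=3,fy=3,interpolation=cv2.INTER_CUBIC))
E
```

```text
[0.57504256 0.01291216 0.39009261] [-3.13715744e+00 -2.26285758e-03  1.43292029e+00]
n 2 dist 0.0038 twist/row [-0.02, -0.01, 0.02]
trans [[-0.05, 0.01, -0.0]]
```

View pics/c4.png

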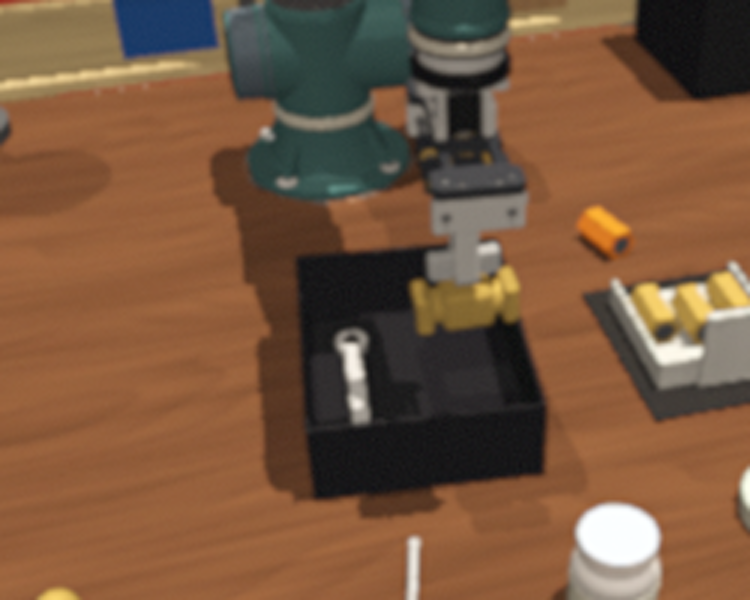

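The valve hangs upright at (465,300), over the bin's far-x, +y part, and the spanner lies flat at (353,375). I'll lower the valve.

play_rows --translation '[[-0.1, 0, 0.4], [0, 0, 0.7], [0, 0, 0.7], [0, 0, 0.7], [0, 0, 0.5], [0, 0, 0.3], [0, 0, 0.15], [0, 0, 0]]' --twist '[[0, 0, 0.04], [0, 0, 0], [0, 0, 0], [0, 0, 0], [0, 0, 0], [0, 0, 0], [0, 0, 0], [0, 0, 0]]' --gripper '[-1, -1, -1, -1, -1, -1, -1, -1]'

```text
time: 16.2
tool_pos: [0.574, 0.0048, 0.2542]
ee_rot: [-3.14, 0.0, 1.422]
wrist_force: [0.4, 0.5, -3.3]
width: 0.0147
finger_force: 30.0
```

play_rows --translation '[[0, 0, 0.04], [0, 0, 0]]' --twist '[[0, 0, 0], [0, 0, 0]]' --gripper '[-1, -1]'

```text
time: 16.4
tool_pos: [0.5746, 0.0052, 0.2547]
ee_rot: [3.139, -0.0, 1.423]
wrist_force: [-0.3, 0.2, -2.8]
width: 0.0141
finger_force: 30.0
```

play_rows --translation '[[0, 0, 0.07], [0, 0, 0.07], [0, 0, 0.0], [0, 0, 0]]' --twist '[[0, 0, 0], [0, 0, 0], [0, 0, 0], [0, 0, 0]]' --gripper '[-1, -1, -1, -1]'

```text
time: 16.8
tool_pos: [0.5742, 0.0054, 0.2478]
ee_rot: [-3.141, -0.0, 1.423]
wrist_force: [0.4, 0.1, -3.0]
width: 0.0147
finger_force: 30.0
```

play_rows --translation '[[0, 0, 0], [0, 0, 0], [0, 0, 0], [0, 0, -0.3], [0, 0, -0.6], [0, 0, -0.8], [0, 0, -0.9], [0, 0, -0.7]]' --twist '[[0, 0, 0], [0, 0, 0], [0, 0, 0], [0, 0, 0], [0, 0, 0], [0, 0, 0], [0, 0, 0], [0, 0, 0]]' --gripper '[-0.3, -0.3, -0.3, -0.3, -0.3, -0.3, -0.2, 0]'

```text
time: 17.6
tool_pos: [0.5742, 0.0053, 0.3838]
ee_rot: [3.138, -0.0, 1.423]
wrist_force: [1.4, -0.2, 0.2]
width: 0.0425
finger_force: 0.0
```

```bash
python3 - <<'E'
from plan import *
from look import *
robot.snapshot('scene')
for n in ['valve_grip','valve']:
    for r in robot.spot_point(n,'scene')[:2]: print(n,np.round(r['centre'],3),round(r['score'],2))
p=cur()[0];print(p,cur()[1].as_euler('xyz'))
plan([.567,.2875,.38],down(1.526))
E
```

```text
valve_grip [0.484 0.291 0.01 ] 0.75
valve_grip [0.574 0.004 0.065] 0.48
valve [0.574 0.002 0.007] 0.71
valve [0.798 0.068 0.003] 0.69
[0.57451132 0.00529532 0.38383598] [ 3.13420372e+00 -5.29404928e-04  1.42277952e+00]
n 8 dist 0.2823 twist/row [0.01, -0.0, -0.13]
trans [[0.87, -0.15, 0.01], [0.87, -0.14, 0.01], [0.87, -0.13, 0.01], [0.87, -0.12, 0.01], [0.88, -0.11, 0.01], [0.88, -0.1, 0.01], [0.88, -0.09, 0.01], [0.88, -0.07, 0.01]]
```

play_rows --translation '[[0.87, -0.15, 0], [0.87, -0.14, 0], [0.87, -0.13, 0], [0.87, -0.12, 0], [0.88, -0.11, 0], [0.88, -0.1, 0], [0.88, -0.09, 0], [0.88, -0.07, 0]]' --twist '[[0, 0, -0.13], [0, 0, -0.13], [0, 0, -0.13], [0, 0, -0.13], [0, 0, -0.13], [0, 0, -0.13], [0, 0, -0.13], [0, 0, -0.13]]' --gripper '[0, 0, 0, 0, 0, 0, 0, 0]'

```text
time: 18.55
tool_pos: [0.5662, 0.2891, 0.3778]
ee_rot: [-3.139, 0.001, 1.527]
wrist_force: [0.4, 0.3, 1.0]
width: 0.0473
finger_force: 0.0
```

```bash
python3 - <<'E'
from plan import *
from look import *
robot.snapshot('scene');robot.snapshot('top')
for c in ['scene','top']:
  for n in ['tray_tab','tray','tray_lip']:
    for r in robot.spot_point(n,c)[:1]: print(n,np.round(r['centre'],3),round(r['score'],2))
p=cur()[0];print(p,cur()[1].as_euler('xyz'))
plan([.567,.2875,p[2]],down(1.528),2)
E
```

```text
tray_tab [0.566 0.284 0.073] 0.64
tray [0.488 0.289 0.004] 0.74
tray_lip [0.407 0.298 0.007] 0.72
tray_tab [0.568 0.286 0.074] 0.92
tray [0.491 0.29  0.004] 0.88
[0.56689253 0.28639829 0.37958717] [-3.14109538e+00  5.42403381e-04  1.52498010e+00]
n 2 dist 0.0011 twist/row [-0.0, 0.0, -0.02]
trans [[0.01, 0.0, -0.0]]
```

play_rows --translation '[[0, 0, 0.4], [0, 0, 0.7], [0, 0, 0.7], [0, 0, 0.6], [0, 0, 0.45], [0, 0, 0.25], [0, 0, 0.05], [0, 0, 0]]' --twist '[[0, 0, 0], [0, 0, 0], [0, 0, 0], [0, 0, 0], [0, 0, 0], [0, 0, 0], [0, 0, 0], [0, 0, 0]]' --gripper '[0, 0, 0, 0, 0, 0, 0, 0]'

```text
time: 19.75
tool_pos: [0.567, 0.2873, 0.2544]
ee_rot: [3.141, -0.0, 1.526]
wrist_force: [0.1, 0.1, -0.1]
width: 0.0469
finger_force: 0.0
```

play_rows --translation '[[0, 0, 0], [0, 0, 0], [0, 0, 0], [0, 0, 0], [0, 0, 0], [0, 0, 0], [0, 0, 0], [0, 0, 0]]' --twist '[[0, 0, 0], [0, 0, 0], [0, 0, 0], [0, 0, 0], [0, 0, 0], [0, 0, 0], [0, 0, 0], [0, 0, 0]]' --gripper '[-1, -1, -1, -1, -1, -1, -1, -1]'

```text
time: 20.55
tool_pos: [0.5666, 0.2879, 0.2541]
ee_rot: [3.141, -0.001, 1.527]
wrist_force: [-0.2, 0.6, 1.1]
width: 0.0074
finger_force: 30.0
```

play_rows --translation '[[0, 0, -0.1], [0, 0, -0.2], [0, 0, -0.4], [0, 0, -0.5], [0, 0, -0.6], [0, 0, -0.6], [0, 0, -0.5], [0, 0, -0.2]]' --twist '[[0, 0, 0], [0, 0, 0], [0, 0, 0], [0, 0, 0], [0, 0, 0], [0, 0, 0], [0, 0, 0], [0, 0, 0]]' --gripper '[-1, -1, -1, -1, -1, -1, -1, -1]'

```text
time: 21.35
tool_pos: [0.5668, 0.2877, 0.3822]
ee_rot: [3.136, -0.003, 1.527]
wrist_force: [1.2, 0.4, -4.0]
width: 0.0078
finger_force: 30.0
```

```bash
python3 - <<'E'
from plan import *
from look import *
p=cur()[0];print(p,cur()[1].as_euler('xyz'))
t=b(.02+.154,0);print(t)
plan([*t,.385],down(yb+np.pi/2),16)
im=snap('scene','s4.png')
cv2.imwrite('pics/c5.png',cv2.resize(im[80:280,220:470,::-1],None,fx=3,fy=3,interpolation=cv2.INTER_CUBIC))
E
```

```text
[0.56682856 0.28769897 0.38217383] [ 3.13583931e+00 -2.52332197e-03  1.52671428e+00]
[ 0.65824868 -0.03812505]
n 16 dist 0.3384 twist/row [0.0, -0.0, 0.06]
trans [[-0.5, 0.17, -0.0], [-0.5, 0.17, -0.0], [-0.5, 0.17, -0.0], [-0.5, 0.17, -0.0], [-0.5, 0.18, -0.0], [-0.5, 0.18, -0.0], [-0.5, 0.18, -0.0], [-0.49, 0.19, -0.0], [-0.49, 0.19, -0.0], [-0.49, 0.19, -0.0], [-0.49, 0.2, -0.0], [-0.49, 0.2, -0.0], [-0.49, 0.2, -0.0], [-0.49, 0.2, -0.0], [-0.49, 0.21, -0.0], [-0.49, 0.21, -0.0]]
```

View pics/c5.png

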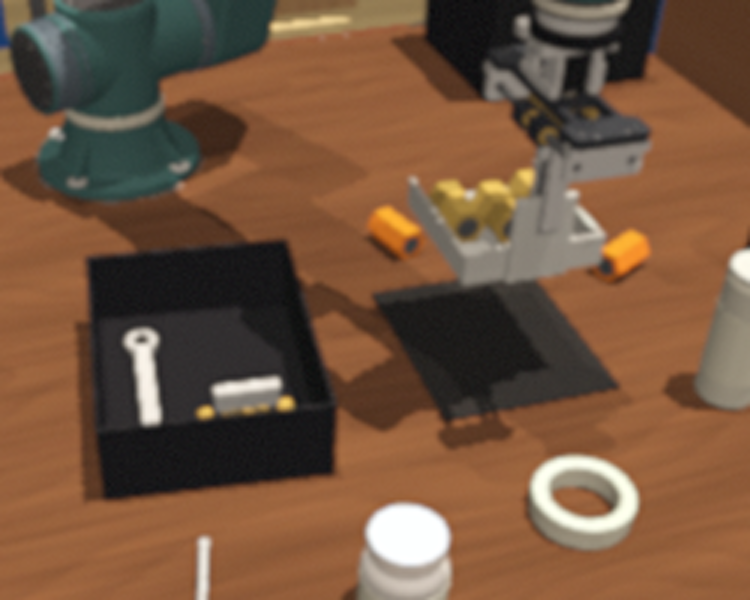

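The tray is lifted level at (500,230) with all three couplings on it. The valve and spanner lie in the bin. I'll carry it over smoothly.

play_rows --translation '[[-0.15, 0.05, 0], [-0.3, 0.1, 0], [-0.5, 0.17, 0], [-0.5, 0.18, 0], [-0.5, 0.18, 0], [-0.5, 0.18, 0], [-0.5, 0.18, 0], [-0.5, 0.19, 0]]' --twist '[[0, 0, 0.05], [0, 0, 0.05], [0, 0, 0.06], [0, 0, 0.06], [0, 0, 0.06], [0, 0, 0.06], [0, 0, 0.06], [0, 0, 0.06]]' --gripper '[-1, -1, -1, -1, -1, -1, -1, -1]'

```text
time: 22.2
tool_pos: [0.6067, 0.1447, 0.3758]
ee_rot: [-3.138, 0.001, 1.479]
wrist_force: [0.4, 0.3, -5.1]
width: 0.0077
finger_force: 30.0
```

play_rows --translation '[[-0.5, 0.19, 0], [-0.5, 0.19, 0], [-0.5, 0.19, 0], [-0.5, 0.2, 0], [-0.49, 0.2, 0], [-0.49, 0.2, 0], [-0.49, 0.2, 0], [-0.49, 0.21, 0]]' --twist '[[0, 0, 0.06], [0, 0, 0.06], [0, 0, 0.06], [0, 0, 0.06], [0, 0, 0.06], [0, 0, 0.06], [0, 0, 0.06], [0, 0, 0.06]]' --gripper '[-1, -1, -1, -1, -1, -1, -1, -1]'

```text
time: 23.0
tool_pos: [0.6518, -0.0197, 0.3757]
ee_rot: [-3.138, 0.0, 1.431]
wrist_force: [0.0, 0.5, -4.6]
width: 0.008
finger_force: 30.0
```

play_rows --translation '[[-0.35, 0.15, 0], [-0.15, 0.06, 0], [0, 0, 0], [0, 0, 0]]' --twist '[[0, 0, 0.02], [0, 0, 0], [0, 0, 0], [0, 0, 0]]' --gripper '[-1, -1, -1, -1]'

```text
time: 23.4
tool_pos: [0.6573, -0.0382, 0.3775]
ee_rot: [-3.141, -0.001, 1.431]
wrist_force: [0.0, -0.6, -4.9]
width: 0.0074
finger_force: 30.0
```

```bash
python3 - <<'E'
from plan import *
from look import *
p,C=cur();print(p,C.as_euler('xyz'))
plan([*b(.02+.154,0),p[2]],down(yb+np.pi/2),2)
# tilt about moving lip: path of flange for theta, lip at bin x L, height h
h0=p[2]-.246
print('lip z now',h0)
import plan as P
def seq(a,L,h):
    out=[]
    for th,l,z in zip(a,L,h):
        x=.154*np.cos(th)-.246*np.sin(th); zz=.154*np.sin(th)+.246*np.cos(th)
        out.append((np.array([*b(l+x,0),z+zz]),down(yb+np.pi/2,th)))
    return out
a=np.concatenate([np.arange(0,.81,.08)]);n=len(a)
s=seq(a,np.full(n,.02),np.linspace(h0,.095,n))
for (p0,R0),(p1,R1) in zip(s,s[1:]): print((R0.inv().apply(p1-p0)/.04).round(2).tolist(),((R0.inv()*R1).as_rotvec()/.1).round(2).tolist(),p1.round(3))
E
```

```text
[ 0.65731901 -0.03822433  0.37751344] [-3.14065727e+00 -9.07755670e-04  1.43124610e+00]
n 2 dist 0.0009 twist/row [-0.0, -0.0, 0.01]
trans [[0.0, 0.01, -0.0]]
lip z now 0.13151343622155054
[-0.0, -0.5, -0.2] [-0.8, 0.0, 0.0] [ 0.638 -0.035  0.385]
[0.0, -0.51, -0.2] [-0.8, 0.0, -0.0] [ 0.618 -0.032  0.392]
[-0.0, -0.52, -0.2] [-0.8, 0.0, -0.0] [ 0.596 -0.029  0.396]
[0.0, -0.53, -0.2] [-0.8, 0.0, 0.0] [ 0.574 -0.026  0.399]
[-0.0, -0.53, -0.2] [-0.8, -0.0, -0.0] [ 0.551 -0.023  0.4  ]
[0.0, -0.54, -0.2] [-0.8, 0.0, 0.0] [ 0.529 -0.02   0.399]
[0.0, -0.55, -0.21] [-0.8, 0.0, -0.0] [ 0.506 -0.016  0.396]
[-0.0, -0.55, -0.21] [-0.8, -0.0, 0.0] [ 0.483 -0.013  0.392]
[-0.0, -0.56, -0.21] [-0.8, 0.0, -0.0] [ 0.46  -0.01   0.385]
[0.0, -0.56, -0.22] [-0.8, 0.0, 0.0] [ 0.437 -0.007  0.377]
```

```bash
cat >> plan.py <<'E'
def seq(th,L,h):
    s=[]
    for t,l,z in zip(th,L,h):
        x=.154*np.cos(t)-.246*np.sin(t); zz=.154*np.sin(t)+.246*np.cos(t)
        s.append((np.array([*b(l+x,0),z+zz]),down(yb+np.pi/2,t)))
    for (p0,R0),(p1,R1) in zip(s,s[1:]): print((R0.inv().apply(p1-p0)/.04).round(2).tolist(),((R0.inv()*R1).as_rotvec()/.1).round(2).tolist(),p1.round(3))
E
python3 - <<'E'
from plan import *
seq(np.linspace(0,.3,8),np.linspace(.02,.03,8),np.linspace(.1315,.075,8))
print();n=12
seq(np.linspace(.3,.84,n),np.full(n,.03),np.linspace(.075,.065,n))
E
```

```text
[-0.0, -0.23, 0.04] [-0.43, 0.0, -0.0] [ 0.649 -0.037  0.376]
[-0.0, -0.24, 0.04] [-0.43, -0.0, -0.0] [ 0.64  -0.035  0.374]
[0.0, -0.25, 0.04] [-0.43, 0.0, 0.0] [ 0.63  -0.034  0.371]
[-0.0, -0.26, 0.05] [-0.43, -0.0, 0.0] [ 0.62  -0.033  0.368]
[-0.0, -0.27, 0.05] [-0.43, 0.0, 0.0] [ 0.61  -0.031  0.364]
[0.0, -0.28, 0.05] [-0.43, 0.0, -0.0] [ 0.6  -0.03  0.36]
[0.0, -0.28, 0.04] [-0.43, 0.0, 0.0] [ 0.589 -0.028  0.356]

[-0.0, -0.31, -0.16] [-0.49, 0.0, -0.0] [ 0.576 -0.026  0.358]
[-0.0, -0.31, -0.16] [-0.49, 0.0, 0.0] [ 0.562 -0.024  0.36 ]
[0.0, -0.32, -0.16] [-0.49, -0.0, -0.0] [ 0.548 -0.022  0.361]
[-0.0, -0.32, -0.16] [-0.49, -0.0, 0.0] [ 0.534 -0.02   0.361]
[0.0, -0.32, -0.16] [-0.49, 0.0, -0.0] [ 0.52  -0.018  0.361]
[-0.0, -0.32, -0.16] [-0.49, 0.0, 0.0] [ 0.506 -0.016  0.36 ]
[0.0, -0.32, -0.16] [-0.49, 0.0, -0.0] [ 0.492 -0.014  0.358]
[0.0, -0.32, -0.16] [-0.49, 0.0, -0.0] [ 0.477 -0.012  0.355]
[0.0, -0.32, -0.16] [-0.49, 0.0, 0.0] [ 0.464 -0.01   0.352]
[0.0, -0.32, -0.16] [-0.49, 0.0, 0.0] [ 0.45  -0.008  0.348]
[-0.0, -0.32, -0.17] [-0.49, 0.0, 0.0] [ 0.436 -0.006  0.344]
```

play_rows --translation '[[0, -0.23, 0.04], [0, -0.24, 0.04], [0, -0.25, 0.04], [0, -0.26, 0.05], [0, -0.27, 0.05], [0, -0.28, 0.05], [0, -0.28, 0.04]]' --twist '[[-0.43, 0, 0], [-0.43, 0, 0], [-0.43, 0, 0], [-0.43, 0, 0], [-0.43, 0, 0], [-0.43, 0, 0], [-0.43, 0, 0]]' --gripper '[-1, -1, -1, -1, -1, -1, -1]'

```text
time: 24.1
tool_pos: [0.5872, -0.0275, 0.3558]
ee_rot: [2.84, -0.001, 1.433]
wrist_force: [0.6, -0.1, -5.0]
width: 0.0079
finger_force: 30.0
```

```bash
python3 - <<'E'
from plan import *
from look import *
p,C=cur();print(p,C.as_euler('xyz'))
plan([.589,-.028,.356],down(yb+np.pi/2,.3),1)
im=snap('scene','s5.png')
cv2.imwrite('pics/c6.png',cv2.resize(im[80:280,200:450,::-1],None,fx=3,fy=3,interpolation=cv2.INTER_CUBIC))
E
```

```text
[ 0.58723954 -0.02751008  0.35576288] [ 2.84038897e+00 -6.89748498e-04  1.43266118e+00]
n 1 dist 0.0018 twist/row [0.01, -0.02, 0.03]
trans [[-0.01, 0.05, 0.01]]
```

View pics/c6.png

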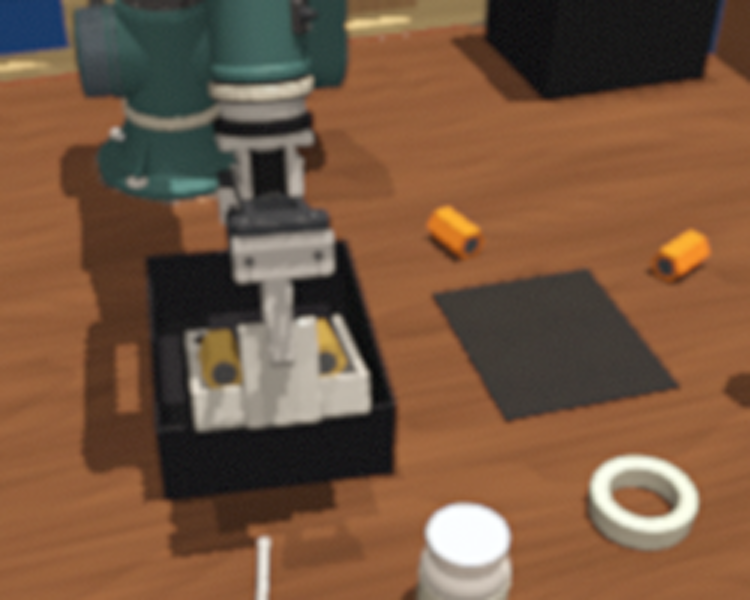

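The tray (270,370) is tilted over the bin with its side edges inside the walls, and the couplings are still on it. I'll tilt further.

play_rows --translation '[[0, -0.31, -0.16], [0, -0.31, -0.16], [0, -0.32, -0.16], [0, -0.32, -0.16], [0, 0, 0], [0, 0, 0]]' --twist '[[-0.49, 0, 0], [-0.49, 0, 0], [-0.49, 0, 0], [-0.49, 0, 0], [0, 0, 0], [0, 0, 0]]' --gripper '[-1, -1, -1, -1, -1, -1]'

```text
time: 24.75
tool_pos: [0.5327, -0.0205, 0.3625]
ee_rot: [2.644, -0.0, 1.432]
wrist_force: [0.2, -0.4, -1.8]
width: 0.0078
finger_force: 30.0
```

play_rows --translation '[[0, -0.32, -0.16], [0, -0.32, -0.16], [0, -0.32, -0.16], [0, -0.32, -0.16], [0, 0, 0], [0, 0, 0]]' --twist '[[-0.49, 0, 0], [-0.49, 0, 0], [-0.49, 0, 0], [-0.49, 0, 0], [0, 0, 0], [0, 0, 0]]' --gripper '[-1, -1, -1, -1, -1, -1]'

```text
time: 25.35
tool_pos: [0.477, -0.0131, 0.356]
ee_rot: [2.449, -0.0, 1.431]
wrist_force: [0.5, -0.7, -1.2]
width: 0.0079
finger_force: 30.0
```

```bash
python3 - <<'E'
from plan import *
from look import *
o=robot.get_obs();print(o['joint_positions'].round(2))
snap('scene','s6.png');robot.snapshot('top')
for c in ['scene','top']:
  for r in robot.spot_point('coupling0_mid',c)[:6]: print(c,np.round(r['centre'],3),round(r['score'],2))
E
```

```text
[-0.15 -0.27  1.87  0.01  0.85 -0.01]
scene [0.415 0.494 0.016] 0.77
scene [ 0.417 -0.028  0.021] 0.47
scene [0.296 0.262 0.018] 0.45
top [0.418 0.496 0.019] 0.87
top [0.294 0.264 0.018] 0.65
```

```bash
python3 - <<'E'
from plan import *
import plan as P
p,C=cur()
q=p+[0,0,.08]; plan(q,C,3)
P.cur=lambda:(q,C); plan([.64,-.036,.40],down(yb+np.pi/2),8)
E
```

```text
n 3 dist 0.08 twist/row [0.0, 0.0, 0.0]
trans [[0.0, 0.43, -0.51]]
n 8 dist 0.1681 twist/row [0.87, -0.0, 0.0]
trans [[0.0, 0.32, 0.41], [0.0, 0.36, 0.38], [0.0, 0.39, 0.35], [0.0, 0.42, 0.32], [0.0, 0.45, 0.28], [0.0, 0.47, 0.24], [0.0, 0.49, 0.2], [0.0, 0.5, 0.16]]
```

View pics/s6.png

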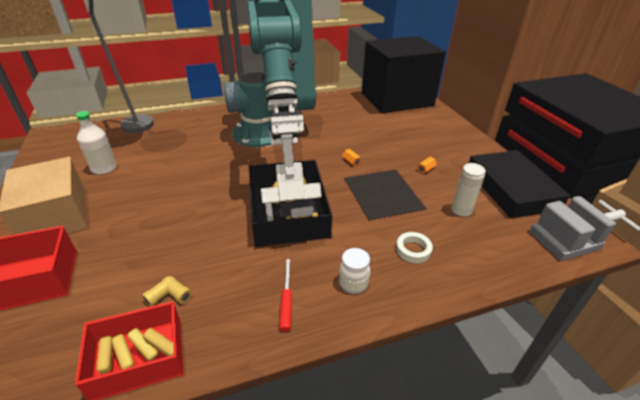

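The steeply tilted tray at (290,195) looks empty, and there are no couplings outside the bin. I'll raise and level it.

play_rows --translation '[[0, 0.2, -0.24], [0, 0.3, -0.36], [0, 0.43, -0.51], [0, 0.36, -0.43], [0, 0, 0]]' --twist '[[0, 0, 0], [0, 0, 0], [0, 0, 0], [0, 0, 0], [0, 0, 0]]' --gripper '[-1, -1, -1, -1, -1]'

```text
time: 26.05
tool_pos: [0.4775, -0.0133, 0.4416]
ee_rot: [2.438, -0.0, 1.431]
wrist_force: [0.6, 0.9, -0.9]
width: 0.0078
finger_force: 30.0
```

play_rows --translation '[[0, 0.32, 0.41], [0, 0.36, 0.38], [0, 0.39, 0.35], [0, 0.42, 0.32], [0, 0.45, 0.28], [0, 0.47, 0.24], [0, 0.49, 0.2], [0, 0.5, 0.16]]' --twist '[[0.87, 0, 0], [0.87, 0, 0], [0.87, 0, 0], [0.87, 0, 0], [0.87, 0, 0], [0.87, 0, 0], [0.87, 0, 0], [0.87, 0, 0]]' --gripper '[-1, -1, -1, -1, -1, -1, -1, -1]'

```text
time: 26.85
tool_pos: [0.6407, -0.0363, 0.3983]
ee_rot: [-3.135, -0.0, 1.431]
wrist_force: [1.0, 0.2, -1.3]
width: 0.008
finger_force: 30.0
```

```bash
python3 - <<'E'
from plan import *
p,C=cur(); print(p,C.as_euler('xyz'),robot.get_obs()['wrist_force'])
plan([.567,.2875,.39],down(1.527),12)
E
```

```text
[ 0.64067582 -0.03634984  0.39826158] [-3.13454749e+00 -1.08264834e-04  1.43070681e+00] [ 1.02007575  0.23179616 -1.31393577]
n 12 dist 0.3322 twist/row [-0.01, -0.0, -0.08]
trans [[0.65, -0.25, 0.02], [0.65, -0.24, 0.02], [0.65, -0.24, 0.02], [0.65, -0.23, 0.02], [0.65, -0.23, 0.02], [0.66, -0.22, 0.02], [0.66, -0.21, 0.02], [0.66, -0.21, 0.02], [0.66, -0.2, 0.02], [0.66, -0.2, 0.02], [0.66, -0.19, 0.02], [0.67, -0.19, 0.02]]
```

play_rows --translation '[[0.65, -0.25, 0], [0.65, -0.24, 0], [0.65, -0.24, 0], [0.65, -0.23, 0], [0.65, -0.23, 0], [0.66, -0.22, 0]]' --twist '[[-0.01, 0, -0.08], [-0.01, 0, -0.08], [-0.01, 0, -0.08], [-0.01, 0, -0.08], [-0.01, 0, -0.08], [-0.01, 0, -0.08]]' --gripper '[-1, -1, -1, -1, -1, -1]'

```text
time: 27.45
tool_pos: [0.6023, 0.1269, 0.3985]
ee_rot: [3.139, 0.0, 1.479]
wrist_force: [-0.6, -0.3, -2.2]
width: 0.0077
finger_force: 30.0
```

play_rows --translation '[[0.66, -0.21, 0.02], [0.66, -0.21, 0.02], [0.66, -0.2, 0.02], [0.66, -0.2, 0.02], [0.66, -0.19, 0.02], [0.67, -0.19, 0.02], [0, 0, 0], [0, 0, 0]]' --twist '[[0, 0, -0.08], [0, 0, -0.08], [0, 0, -0.08], [0, 0, -0.08], [0, 0, -0.08], [0, 0, -0.08], [0, 0, 0], [0, 0, 0]]' --gripper '[-1, -1, -1, -1, -1, -1, -1, -1]'

```text
time: 28.25
tool_pos: [0.5659, 0.2882, 0.3936]
ee_rot: [3.139, 0.001, 1.528]
wrist_force: [-0.7, -0.3, -2.6]
width: 0.0079
finger_force: 30.0
```

```bash
python3 - <<'E'
from plan import *
from look import *
p,C=cur(); print(p,C.as_euler('xyz'))
plan([.567,.2875,p[2]],down(1.527),1)
a=snap('scene','s7.png'); t=snap('top','t7.png')
for c in ['scene','top']:
  for n in ['coupling0_mid','spanner_jaw','spanner_ring','valve_grip']:
    for r in robot.spot_point(n,c)[:5]: print(c,n,np.round(r['centre'],3),round(r['score'],2))
x=cv2.resize(a[150:250,240:340],(400,400),interpolation=cv2.INTER_CUBIC);y=cv2.resize(t[160:285,285:395],(400,455),interpolation=cv2.INTER_CUBIC)[:400]
cv2.imwrite('pics/c7.png',np.hstack([x,y])[:,:,::-1])
E
```

```text
[0.56590525 0.28820847 0.39355103] [3.13933943e+00 1.28959635e-03 1.52787780e+00]
n 1 dist 0.0013 twist/row [0.02, 0.01, 0.01]
trans [[-0.02, 0.03, 0.0]]
scene coupling0_mid [ 0.416 -0.03   0.019] 0.76
scene coupling0_mid [0.297 0.263 0.018] 0.71
scene coupling0_mid [0.417 0.493 0.016] 0.44
scene spanner_jaw [ 0.402 -0.062  0.009] 0.6
scene spanner_jaw [ 0.561 -0.082  0.011] 0.45
scene spanner_ring [ 0.401 -0.063  0.008] 0.67
scene valve_grip [0.572 0.004 0.066] 0.78
top coupling0_mid [ 0.416 -0.027  0.023] 0.87
top coupling0_mid [0.415 0.497 0.017] 0.48
top spanner_jaw [ 0.564 -0.079  0.012] 0.94
top spanner_jaw [ 0.744  0.261 -0.003] 0.38
top spanner_ring [ 0.405 -0.058  0.009] 0.6
top spanner_ring [0.798 0.063 0.001] 0.38
top valve_grip [0.574 0.003 0.064] 0.59
top valve_grip [0.564 0.285 0.214] 0.49
```

View pics/c7.png

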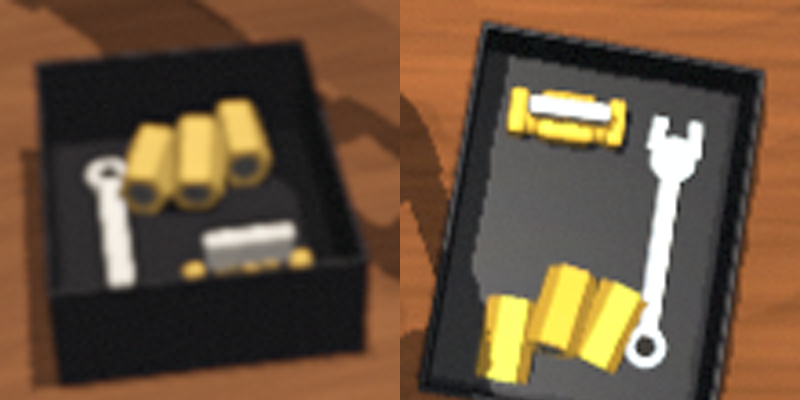

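All five parts lie in the bin: three couplings at (500,340), (565,305) and (610,325) in the top half-picture, plus the spanner and valve. I'll set the tray down.

play_rows --translation '[[-0.02, 0.03, 0.4], [0, 0, 0.6], [0, 0, 0.7], [0, 0, 0.7], [0, 0, 0.5], [0, 0, 0.3], [0, 0, 0.15], [0, 0, 0]]' --twist '[[0.02, 0, 0], [0, 0, 0], [0, 0, 0], [0, 0, 0], [0, 0, 0], [0, 0, 0], [0, 0, 0], [0, 0, 0]]' --gripper '[-1, -1, -1, -1, -1, -1, -1, -1]'

```text
time: 29.55
tool_pos: [0.5671, 0.2868, 0.2598]
ee_rot: [-3.141, 0.001, 1.527]
wrist_force: [1.0, 0.4, -2.6]
width: 0.0079
finger_force: 30.0
```

play_rows --translation '[[0, 0, 0.04], [0, 0, 0.04], [0, 0, 0]]' --twist '[[0, 0, 0], [0, 0, 0], [0, 0, 0]]' --gripper '[-1, -1, -1]'

```text
time: 29.85
tool_pos: [0.5674, 0.2869, 0.2584]
ee_rot: [3.139, -0.001, 1.527]
wrist_force: [1.1, -0.1, -0.8]
width: 0.0077
finger_force: 30.0
```

play_rows --translation '[[0, 0, 0.04], [0, 0, 0.04], [0, 0, 0]]' --twist '[[0, 0, 0], [0, 0, 0], [0, 0, 0]]' --gripper '[-1, -1, -1]'

```text
time: 30.15
tool_pos: [0.5672, 0.2869, 0.2542]
ee_rot: [3.141, -0.0, 1.527]
wrist_force: [0.1, -0.1, -1.5]
width: 0.0079
finger_force: 30.0
```

play_rows --translation '[[0, 0, 0], [0, 0, 0], [0, 0, 0], [0, 0, 0], [0, 0, 0]]' --twist '[[0, 0, 0], [0, 0, 0], [0, 0, 0], [0, 0, 0], [0, 0, 0]]' --gripper '[0, 0, 0, 0, 0]'

```text
time: 30.65
tool_pos: [0.5672, 0.2869, 0.2545]
ee_rot: [3.14, -0.0, 1.527]
wrist_force: [0.2, -0.4, -0.3]
width: 0.0443
finger_force: 0.0
```

play_rows --translation '[[0, 0, -0.3], [0, 0, -0.7], [0, 0, -0.9], [0, 0, -0.9], [0, 0, -0.9], [0, 0, -0.4], [0, 0, 0]]' --twist '[[0, 0, 0], [0, 0, 0], [0, 0, 0], [0, 0, 0], [0, 0, 0], [0, 0, 0], [0, 0, 0]]' --gripper '[0, 0, 0, 0, 0, 0, 0]'

```text
time: 31.35
tool_pos: [0.5669, 0.2869, 0.4238]
ee_rot: [3.132, -0.004, 1.527]
wrist_force: [0.0, -0.0, 0.3]
width: 0.0468
finger_force: 0.0
```

```bash
python3 - <<'E'
from plan import *
from look import *
a=snap('scene','s8.png'); t=snap('top','t8.png')
for c in ['scene','top']:
  for n in ['tray','tray_tab','tray_lip','spanner_jaw','valve_grip']:
    for r in robot.spot_point(n,c)[:1]: print(c,n,np.round(r['centre'],3),round(r['score'],2))
x=cv2.resize(a[140:290,240:440],(700,525),interpolation=cv2.INTER_CUBIC)
cv2.imwrite('pics/c8.png',x[:,:,::-1])
E
```

```text
scene tray [0.49  0.287 0.002] 0.78
scene tray_tab [0.567 0.282 0.073] 0.7
scene tray_lip [0.413 0.294 0.007] 0.76
scene spanner_jaw [ 0.561 -0.081  0.01 ] 0.63
scene valve_grip [0.403 0.045 0.022] 0.74
top tray [0.492 0.289 0.004] 0.83
top tray_tab [0.566 0.285 0.073] 0.85
top tray_lip [0.411 0.294 0.01 ] 0.6
top spanner_jaw [ 0.56  -0.077  0.01 ] 0.68
top valve_grip [0.575 0.002 0.064] 0.81
```

View pics/c8.png

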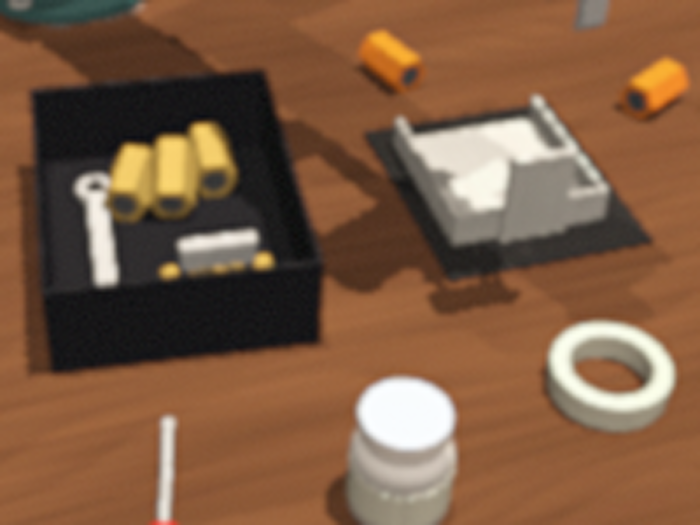

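The empty tray stands level on its mat at (510,190). All five parts are in the bin and the arm is clear.

```bash
python3 -c "
from bench import robot
print(robot.close_job())"
```

```text
the job is handed in; nothing more can be done
None
```

The spanner, valve and all three couplings are in the bin below the rim, the empty tray is back level on its mat, and the job was handed in at about 31 s of the 72 s; no verdict was returned.

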